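# Roll a glass bauble into its seat and turn it cap-up

## Robot

A 7-joint arm with a two-finger parallel gripper is mounted at the origin on the work surface. World frame = base frame: x ahead of the robot, y to its left, z up, the work surface at z = 0. Lengths are in m, angles in rad, forces in N, time in s.
With the tool pointing down it reaches from about 0.4 to 0.75 m from the base axis. Payload 19.5 kg.
Tool frame: the origin (TCP) lies at the very end of the fingers, on their centre line; the grasp point (between the pads) lies 19 mm behind it; z points along the fingers, y is the direction in which the jaws open and shut (so a half turn about z gives the same grasp; the last joint's range is limited). The gripper opens to 85 mm and grips with 20 to 120 N. Pads are 22 mm wide; open, the fingers measure 114 mm over their backs; the gripper's body (76 mm by 85 mm) begins 54 mm behind the grasp point. The pads swing forward as they close: fully open they stand 13 mm farther back than shut.
Start: joints at [-1.176, 0.707, -0.028, 1.485, 0.022, 0.951, -0.075], TCP at [0.243, 0.521, 0.231] pointing down, gripper open.
Joint ranges: [-2.71, 2.71], [-0.32, 2.16], [-1.57, 1.52], [0, 2.45], [-1.46, 4.6], [0, 2.02], [-2.83, 2.83]. Speed limits (rad/s): [1.89, 1.89, 2.57, 2.57, 3.01, 3.01, 3.01].

## Interface

Orientations are given as [roll, pitch, yaw] about the fixed x, y, z axes, in that order (R = Rz(yaw) Ry(pitch) Rx(roll)).
In Python, from plant import ctrl gives the robot as it stands. Calls block until the motion is done:
- ctrl.move_ptp(position, orientation): joint-space move of the TCP to a pose.
- ctrl.move_l(position, orientation=None, v=0.15, max_force=None): straight line of the TCP; orientation=None keeps the orientation; v is the mean speed in m/s. With max_force (N) it stops when the force on the tool has changed by that much, and returns True; else False.
- ctrl.movej(angles): joint-space move.
- ctrl.move_gripper(opening, force=None): opening from 0.0 (shut) to 1.0 (fully open); force is the grip in N (None keeps the last); returns when the fingers have stopped.
- ctrl.hold(seconds).
- ctrl.inverse_kinematics(position, orientation): joint angles nearest the present ones, or None.
- ctrl.grab_frame(name): name is "scene" or "top" or "wrist"; returns a dict with "frame" (420x560x3 uint8, red, green, blue), "z_map" (420x560 float32, m along the optical axis (not along the pixel's ray), 0 where there is no reading), "fx", "fy", "cx", "cy" (pixels), "eye" and "rotation" of the camera in the world. Camera axes: x right, y down, z forward; pixel columns grow to the right and rows downward; lengths in m; the calibration is good to about 2 mm. A picture is of the moment at which its call begins.
A pose or a line that the arm cannot do raises ctrl.Unreachable and nothing moves.
- ctrl.job_done(): hands the job in, once; it reports no verdict.
Readings, each from a call of its own:
- ctrl.read_time(): time.
- ctrl.read_joints(): joint angles.
- ctrl.read_qd(): joint speeds.
- ctrl.read_joint_torque(): joint torques, N m.
- ctrl.read_tool_pos(): TCP position.
- ctrl.read_eef_rot(): TCP orientation.
- ctrl.read_ft_force(): force on the tool from outside, world axes, zero at the start.
- ctrl.read_moment(): the same for the moment, N m.
- ctrl.read_grip_width(): opening from 0.0 (shut) to 1.0 (fully open).
Only numpy, scipy, OpenCV 4.12 (cv2) and the standard library are available. Lean on these libraries where they do the work, as an engineer would, in place of code of your own. Each camera call takes 0.05 s, during which the arm holds its last target.

## Task

A glass bauble lies on its side in the top storage tray: roll it into the empty round seat beside the other two baubles and turn it there until its metal cap points straight up, ready for the lid. The blown glass is paper-thin and the cap is only sprung in, so do not lift the bauble or pinch it between the fingers, by the glass or by the cap; only nudge, roll and press it lightly. Leave the other two standing as they are and do not disturb the things on the shelf.

Things in the scene. Friction and masses are not known exactly. Their poses are not given: they have to be found in the camera images.
- bauble_center (a point): Centre of the loose bauble's red blown-glass ball: 66 mm across, about 45 g. z runs from the centre out through the silver cap, a cylinder 17 mm across with its flat end 41 mm from the centre; its wire loop ends at 51 mm. At the start it lies on the deck, cap sloping down to the deck on the robot's side or sideways. It slips easily on the plastic but grips a fingertip; over 12 N cracks it.
- seat_a_mouth (a point): Centre of the mouth of the empty seat, level with the deck: a round recess 50 mm across, 14 mm deep in the top tray's white plastic deck. The ball rests on its edge, its centre then 21.5 mm above the mouth. Three such seats stand in a row, 120 mm apart along the tray's y; any one can be the empty one. Axes as the tray's.
- trays: Fixed stack of three translucent trays, 276 x 406 mm. Origin under its middle, on the shelf; x points from the flat part of the deck to the row of seats, y along the row. The top tray's deck is 146 mm above the origin; seats at x = +60 and y = -120, 0, +120 mm. Walls stand 30 mm above the deck; inner faces at x = -135 and +135, y = -200 and +200 mm.
- bauble_b_center (a point): Centre of a second, equal red bauble that stands cap up in another seat; its z axis points out through its cap. To be left alone.
- bauble_c_center (a point): Centre of a third, equal red bauble that stands cap up in another seat; its z axis points out through its cap. To be left alone.
- dish: White ceramic dish, 120 mm across and 32 mm high, loose on the shelf to the right of the trays. Origin under its middle. To be left alone.
- shoe_tree: Wooden shoe tree, about 285 mm long, 62 mm wide and 46 mm high, loose on the shelf to the left of the trays, lying along its x axis. Origin under its middle. To be left alone.
- hanger: Silver aluminium hanger lying flat on the shelf beyond the shoe tree, 390 mm wide along its x axis, 190 mm along y to the end of its hook, 10 mm thick. Origin at the middle of its straight bar. To be left alone.
There are look-alikes about, which are no part of the job. Leave any purple look-alike of the part that bears bauble_c_center alone.

How it is judged:
At the end, for the whole second after the job is handed in: The bauble rests in the empty seat (centre within 4 mm of the seat's axis and 17 to 26 mm above its mouth), at rest, with its cap within 0.2 rad (11 degrees) of straight up; the two other baubles still stand in their seats within 0.2 rad of upright (horizontal distance between bauble_center and seat_a_mouth below 0.004 m and z of bauble_center in the frame of seat_a_mouth between 0.017 and 0.026 m and angle between each of bauble_center, bauble_b_center, bauble_c_center's own z axis and vertical below 0.2 rad and linear speed of bauble below 0.01 m/s and angular speed of bauble below 0.1 rad/s); the robot touches nothing.
It fails at once if the bauble is pinched or pressed with more than 12 N in all (contact force between the fingers and bauble above 12 N).
It fails at once if the bauble is lifted more than 30 mm above the height at which it lies on the deck (z of bauble_center in the frame of seat_a_mouth above 0.063 m).
It fails at once if another bauble is moved more than 8 mm (distance of any of bauble_b_center, bauble_c_center from where it was at the start of the episode above 0.008 m).
It fails at once if the dish, shoe tree or hanger is moved more than 15 mm (distance of any of dish, shoe_tree, hanger from where it was at the start of the episode above 0.015 m).
It also fails if it takes over 72 s, if anything falls off the work surface, if the arm or the gripper's body presses on something with over 40 N, if the wrist force passes 120 N, or if a joint passes its speed limit or range.

## Working session

There is one attempt and no reset: what is moved stays moved. The work goes in short steps, each a Python script; the robot and the scene stay as the last script left them, time stands still between calls to the robot, and variables do not carry over. Pictures are saved under pics/ and viewed, and the job is handed in when it is done.

```bash
ls; mkdir -p pics
python3 - <<'E'
from plant import ctrl
import cv2,numpy as np
for n in ["scene","top","wrist"]:
    f=ctrl.grab_frame(n)
    cv2.imwrite(f"pics/a_{n}.png",f["frame"][:,:,::-1])
    np.savez(f"/tmp/a_{n}.npz",**f)
    print(n,f["fx"],f["fy"],f["cx"],f["cy"],np.round(f["eye"],3),np.round(f["rotation"],3).tolist())
print(ctrl.read_time(),ctrl.read_tool_pos(),ctrl.read_eef_rot(),ctrl.read_grip_width())
E
```

```text
pics
scene 503.7887615579024 503.7887615579024 284.75791989040744 208.89094100668433 [1.354 1.189 1.145] [-2.207, 0.003, 2.569]
top 403.8281781331353 403.8281781331353 276.53148456737387 207.78973944966606 [0.59  0.055 1.258] [-3.095, 0.005, -1.578]
wrist 328.0003514314686 328.0003514314686 276.2082453239588 213.07633449563642 [0.182 0.55  0.373] [2.868, 0.002, 1.134]
0.15 [0.24316443 0.52085418 0.23095102] [-3.14079746e+00  2.17036940e-05  2.70479654e+00] 1.0001341616426835
```

View pics/a_scene.png

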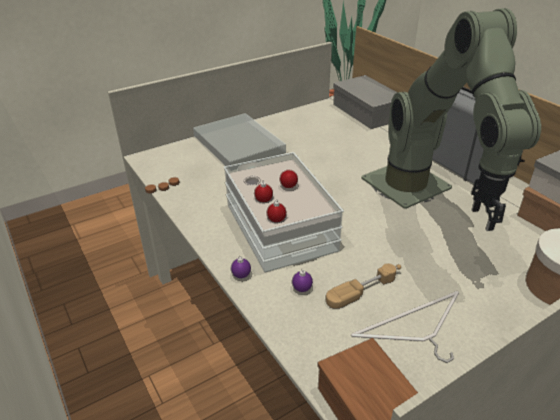

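View pics/a_top.png

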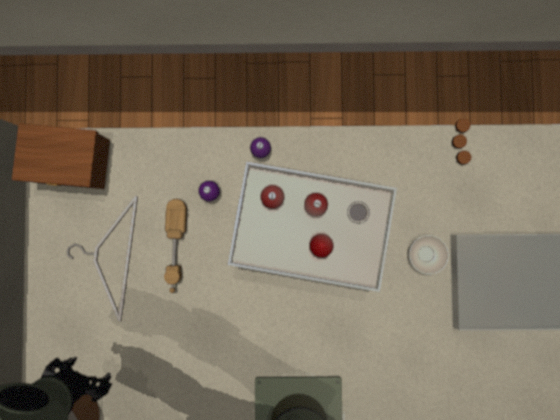

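View pics/a_wrist.png

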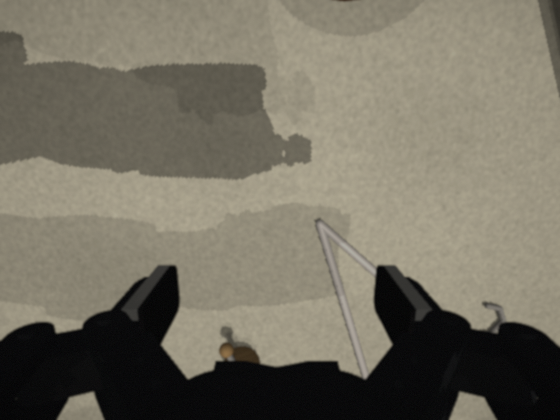

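```bash
cat > h.py <<'E'
import numpy as np,cv2
from scipy.spatial.transform import Rotation as R
def Rm(f): return R.from_euler('xyz',f["rotation"]).as_matrix()
def ray(f,u,v):
    d=np.array([(u-f["cx"])/f["fx"],(v-f["cy"])/f["fy"],1.0]); return Rm(f)@d
def onz(f,u,v,z):
    d=ray(f,u,v); e=np.array(f["eye"]); return e+d*(z-e[2])/d[2]
def cloud(f):
    z=f["z_map"];v,u=np.indices(z.shape)
    p=np.stack([(u-f["cx"])/f["fx"]*z,(v-f["cy"])/f["fy"]*z,z],-1)
    return p@Rm(f).T+np.array(f["eye"])
def proj(f,p):
    c=Rm(f).T@(np.array(p)-np.array(f["eye"])); return np.array([f["cx"]+f["fx"]*c[0]/c[2],f["cy"]+f["fy"]*c[1]/c[2]])
def load(n):
    d=np.load(n); return {k:d[k] for k in d.files}
def redmask(f):
    hsv=cv2.cvtColor(f["frame"],cv2.COLOR_RGB2HSV)
    return (((hsv[...,0]<8)|(hsv[...,0]>172))&(hsv[...,1]>150)&(hsv[...,2]>50)).astype(np.uint8)
def sphfit(P,r=0.033):
    from scipy.optimize import least_squares
    c0=P.mean(0)-[0,0,.02]
    s=least_squares(lambda c:np.linalg.norm(P-c,axis=1)-r,c0,loss='soft_l1',f_scale=.001)
    return s.x,np.std(s.fun)
E
python3 - <<'E'
from h import *
for n in ["top","scene"]:
    f=load(f"/tmp/a_{n}.npz"); m=redmask(f); C=cloud(f)
    k,l,s,c=cv2.connectedComponentsWithStats(m)
    for i in range(1,k):
        if s[i,4]<60: continue
        P=C[(l==i)&(f["z_map"]>0)]
        print(n,s[i],c[i].round(1),*[np.round(x,4) for x in sphfit(P)], onz(f,*c[i],.176).round(4))
    if n=="top":
        for uv in [(358,212)]: print("seat",onz(f,*uv,.146))
        for u,v in [(247,165),(394,189),(379,290),(231,265)]: print("corner",onz(f,u,v,.176).round(4))
        print("deck", np.round(C[250:270:6,260:350:20,2],4))
    im=f["frame"]
    cr=im[150:300,220:410] if n=="top" else im[145:265,215:350]
    cv2.imwrite(f"pics/b_{n}.png",cv2.resize(cr,None,fx=4,fy=4,interpolation=cv2.INTER_CUBIC)[:,:,::-1])
E
```

```text
top [262 191  14  16 111] [267.6 200.4] [0.6725 0.0719 0.1674] 0.0016 [0.66   0.0836 0.176 ]
top [309 194  18  13 104] [317.9 198.6] [ 0.6491 -0.0445  0.1686] 0.0017 [ 0.6639 -0.0514  0.176 ]
top [310 236  22  21 345] [320.3 246.2] [ 0.5403 -0.0575  0.1789] 0.0015 [ 0.5366 -0.0563  0.176 ]
seat [ 0.62824073 -0.16410969  0.146     ]
corner [0.7561 0.1387 0.176 ]
corner [ 0.6883 -0.2557  0.176 ]
corner [ 0.4197 -0.2105  0.176 ]
corner [0.4883 0.1823 0.176 ]
deck [[0.145  0.1463 0.146  0.2094 0.1451]
 [0.1442 0.1459 0.1452 0.1976 0.1486]
 [0.1444 0.147  0.1484 0.1451 0.1483]
 [0.1785 0.1471 0.1444 0.1429 0.1446]]
scene [280 171  17  17 226] [288.4 178.7] [ 0.5399 -0.0571  0.1784] 0.0031 [ 0.5378 -0.0578  0.176 ]
scene [255 185  17  17 227] [263.1 193.4] [ 0.6505 -0.0457  0.167 ] 0.0031 [ 0.6591 -0.0281  0.176 ]
scene [267 204  19  18 249] [276.2 212.9] [0.6715 0.0727 0.1674] 0.0028 [0.6803 0.0891 0.176 ]
```

View pics/b_top.png

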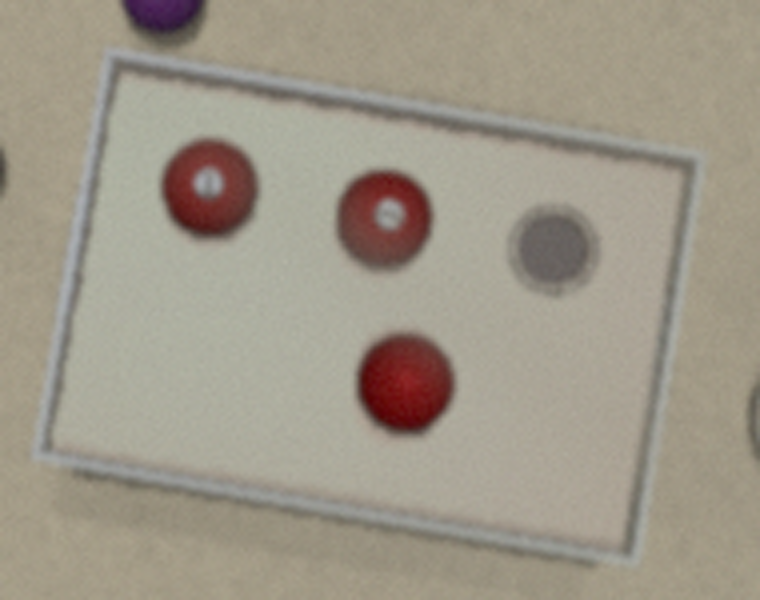

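View pics/b_scene.png

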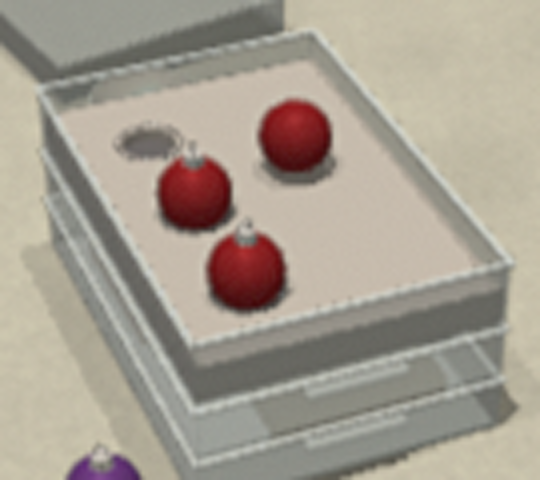

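Run:
```python
from plant import ctrl
from h import *
f=load("/tmp/a_wrist.npz")
p=np.array(ctrl.read_tool_pos()); Rt=R.from_euler('xyz',ctrl.read_eef_rot()).as_matrix()
print("cam in tool",(Rt.T@(np.array(f["eye"])-p)).round(4)); Rc=Rt.T@Rm(f); print(Rc.round(3))
t=Rt.T@(np.array(f["eye"])-p)
np.savez("/tmp/camtool.npz",t=t,Rc=Rc)
b=np.array([.540,-.057,.179])
# camera positioned on robot side looking at b
for az in [180,200,220,160,240]:
  for el in [30,40,50,60]:
    for d in [.28,.34]:
      a=np.radians(az);e=np.radians(el)
      C=b+d*np.array([np.cos(e)*np.cos(a),np.cos(e)*np.sin(a),np.sin(e)])
      z=(b-C)/d; x=np.cross(z,[0,0,1]); x/=np.linalg.norm(x); y=np.cross(z,x)
      for s in (1,-1):
        RC=np.stack([s*x,s*y,z],1); RT=RC@Rc.T; T=C-RT@t
        eu=R.from_matrix(RT).as_euler('xyz')
        q=ctrl.inverse_kinematics(T.tolist(),eu.tolist())
        if q is not None: print(az,el,d,s,T.round(3),eu.round(3),np.round(q,2))
print(ctrl.read_time())
```

```text
cam in tool [ 6.760e-02 -1.000e-04 -1.416e-01]
[[ 0.    -0.963 -0.27 ]
 [ 1.     0.001 -0.001]
 [ 0.001 -0.27   0.963]]
180 40 0.28 -1 [ 0.461 -0.057  0.28 ] [3.14  0.599 3.141] [ 0.67  0.44 -0.9   2.38  1.95  0.41 -0.36]
180 40 0.34 -1 [ 0.415 -0.057  0.319] [3.14  0.599 3.141] [ 0.63  0.23 -0.68  2.41  1.92  0.15 -0.3 ]
180 50 0.28 -1 [ 0.48  -0.057  0.292] [3.14  0.425 3.141] [ 0.1   0.35 -0.04  2.13 -0.05  0.24  1.68]
180 50 0.34 -1 [ 0.441 -0.057  0.338] [3.14  0.425 3.141] [-0.    0.21  0.11  2.13 -0.17  0.38  1.81]
180 60 0.28 -1 [ 0.501 -0.057  0.301] [3.14  0.25  3.141] [ 0.14  0.41 -0.13  1.87  0.07  0.61  1.55]
180 60 0.34 -1 [ 0.471 -0.057  0.353] [3.14  0.25  3.141] [ 0.03  0.3   0.05  1.85 -0.05  0.74  1.68]
200 40 0.28 -1 [ 0.466 -0.084  0.28 ] [ 3.14   0.599 -2.793] [ 0.89  0.48 -0.86  2.26  1.3   0.07  0.83]
200 40 0.34 -1 [ 0.423 -0.099  0.319] [ 3.14   0.599 -2.793] [ 1.2   0.42 -1.12  2.26  0.4   0.18  1.76]
200 50 0.28 -1 [ 0.484 -0.077  0.292] [ 3.14   0.425 -2.793] [ 0.61  0.42 -0.56  2.05  0.08  0.35  1.98]
200 50 0.34 -1 [ 0.447 -0.091  0.338] [ 3.14   0.425 
[... 3626 characters left out ...]
] [ 3.14   0.425 -2.095] [ 0.95  0.73 -1.09  1.69  0.34  0.87  2.48]
240 50 0.34 1 [ 0.47  -0.178  0.304] [ 3.141 -0.972  1.047] [ 1.22  0.83 -0.81  1.73 -0.53  0.91  0.41]
240 50 0.34 -1 [ 0.491 -0.142  0.338] [ 3.14   0.425 -2.095] [-0.1   0.8   1.3   1.64 -1.09  1.64 -2.31]
240 60 0.28 1 [ 0.497 -0.132  0.274] [ 3.141 -0.797  1.047] [ 1.03  0.76 -0.74  1.8  -0.47  0.73  0.29]
240 60 0.28 -1 [ 0.52  -0.091  0.301] [ 3.14   0.25  -2.095] [ 0.64  0.6  -0.7   1.61  0.19  0.94  2.56]
240 60 0.34 1 [ 0.482 -0.158  0.326] [ 3.141 -0.797  1.047] [ 0.97  0.64 -0.51  1.71 -0.62  0.98  0.41]
240 60 0.34 -1 [ 0.505 -0.117  0.353] [ 3.14   0.25  -2.095] [ 0.58  0.5  -0.47  1.53 -0.02  1.07  2.79]
0.15
```

Run:
```python
from plant import ctrl
from h import *
t0=ctrl.read_time()
ctrl.move_ptp([.441,-.057,.338],[3.14,.425,3.141]); print(ctrl.read_time()-t0)
ctrl.move_gripper(0.0); print(ctrl.read_time()-t0, ctrl.read_tool_pos(), ctrl.read_ft_force())
f=ctrl.grab_frame("wrist"); np.savez("/tmp/c.npz",**f)
cv2.imwrite("pics/c_wrist.png",f["frame"][:,:,::-1])
m=redmask(f);C=cloud(f);k,l,s,c=cv2.connectedComponentsWithStats(m)
for i in range(1,k):
    if s[i,4]>60:
        print(s[i],c[i].round(1),*[np.round(x,4) for x in sphfit(C[(l==i)&(f["z_map"]>0)])])
```

```text
2.2083
2.975 [ 0.44102679 -0.05699352  0.33801196] [-0.11004739 -0.2777268  -0.33886685]
[ 246  182   60   63 2919] [275.5 212.9] [ 0.5394 -0.0577  0.178 ] 0.0005
[274 249  35  23 205] [294.9 256.5] [ 0.5917 -0.0273  0.157 ] 0.0217
[ 350  260   49   45 1664] [374.2 281.4] [0.6718 0.0722 0.1664] 0.0298
```

View pics/c_wrist.png

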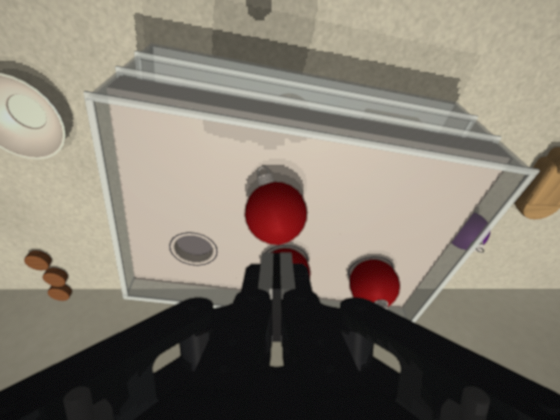

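Run:
```python
from h import *
f=load("/tmp/c.npz")
cv2.imwrite("pics/c2.png",cv2.resize(f["frame"][150:260,220:330],None,fx=5,fy=5,interpolation=cv2.INTER_CUBIC)[:,:,::-1])
cv2.imwrite("pics/c3.png",cv2.resize(f["frame"][240:380,200:360],None,fx=4,fy=4,interpolation=cv2.INTER_CUBIC)[:,:,::-1])
b=np.array([.5397,-.0576,.179])
# predict loop/cap end pixels for azimuths
for az in range(170,240,10):
    a=np.radians(az);e=np.radians(-40)
    d=np.array([np.cos(e)*np.cos(a),np.cos(e)*np.sin(a),np.sin(e)])
    print(az,proj(f,b+.041*d).round(1),proj(f,b+.05*d).round(1))
for u,v in [(190,249)]: print(onz(f,u,v,.146))
```

```text
170 [281.2 174.8] [282.3 166.2]
180 [275.9 174.4] [275.9 165.7]
190 [270.7 174.8] [269.5 166.2]
200 [265.6 175.9] [263.3 167.6]
210 [260.9 177.8] [257.6 169.9]
220 [256.7 180.3] [252.5 173. ]
230 [253.2 183.3] [248.3 176.8]
[ 0.62634409 -0.1678332   0.146     ]
```

View pics/c2.png

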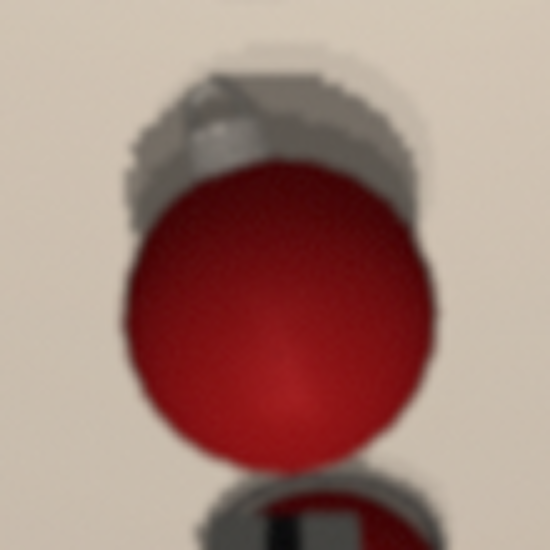

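View pics/c3.png

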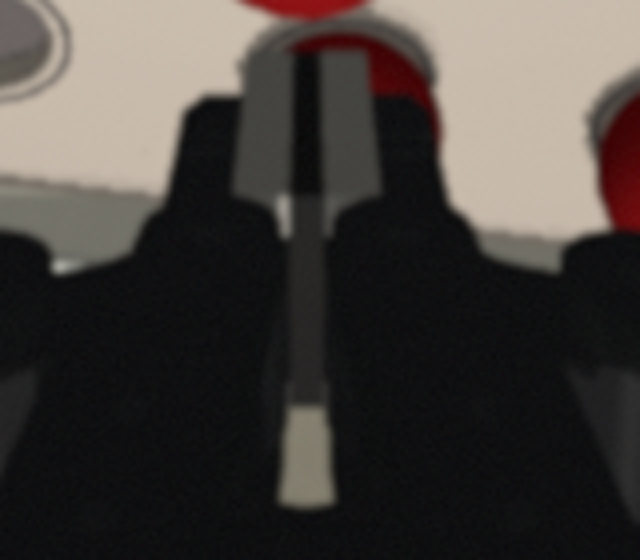

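```bash
cat >> h.py <<'E'
def look(ctrl,name,pic,crop=None,k=1):
    f=ctrl.grab_frame(name); im=f["frame"]
    np.savez(f"/tmp/{pic}.npz",**f)
    if crop: a,b,c,d=crop; im=im[a:b,c:d]
    cv2.imwrite(f"pics/{pic}.png",cv2.resize(im,None,fx=k,fy=k,interpolation=cv2.INTER_CUBIC)[:,:,::-1]); return f
E
python3 - <<'E'
from plant import ctrl
from h import *
t0=ctrl.read_time()
O=[np.pi,0,np.radians(130)]
B=np.array([.5397,-.0576]);u=np.array([-.643,.766])
s=B+.062*u
ctrl.move_ptp([*s,.25],O); print(ctrl.read_time()-t0)
ctrl.move_gripper(0.36)
print(ctrl.move_l([*s,.160],v=.12,max_force=8),ctrl.read_time()-t0,ctrl.read_tool_pos(),ctrl.read_ft_force(),ctrl.read_grip_width(),ctrl.read_joints())
f=look(ctrl,"wrist","d_wrist"); look(ctrl,"scene","d_scene",(140,270,210,350),4)
E
```

```text
0.8666999999999998
False 2.1667000000000005 [ 0.50004626 -0.01016866  0.16051313] [0.06667068 0.093923   0.15342619] 0.3609098516384519 [-0.21160022  0.72788452  0.30624477  1.85099328 -0.35474372  0.61555302
  1.01183804]
```

View pics/d_wrist.png

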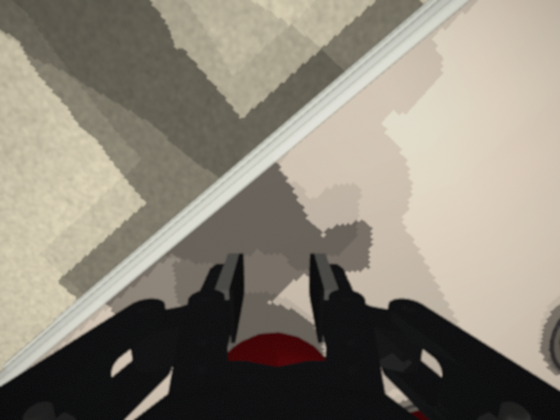

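View pics/d_scene.png

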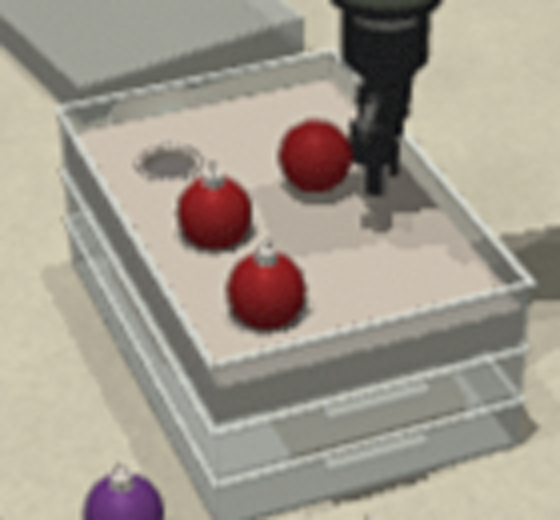

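Run:
```python
from plant import ctrl
from h import *
t0=ctrl.read_time()
S=np.array([.628,-.164]);u=np.array([-.643,.766])
p=S+.085*u
print(ctrl.move_l([*p,.160],v=.05,max_force=4),ctrl.read_time()-t0,ctrl.read_tool_pos(),ctrl.read_ft_force())
f=look(ctrl,"scene","e_scene",(140,270,210,350),4); f=look(ctrl,"top","e_top",(150,300,220,410),4)
m=redmask(f);C=cloud(f);k,l,s,c=cv2.connectedComponentsWithStats(m)
for i in range(1,k):
    if s[i,4]>60: print(s[i],c[i].round(1),*[np.round(x,4) for x in sphfit(C[(l==i)&(f["z_map"]>0)])])
```

```text
False 2.4583000000000004 [ 0.5733124  -0.09873981  0.1600573 ] [-0.13208229  0.23226908 -0.22850422]
[262 192  15  15 110] [267.6 200.5] [0.6728 0.0719 0.1678] 0.0013
[308 194  19  14 110] [317.8 198.7] [ 0.6497 -0.045   0.1678] 0.0015
```

View pics/e_scene.png

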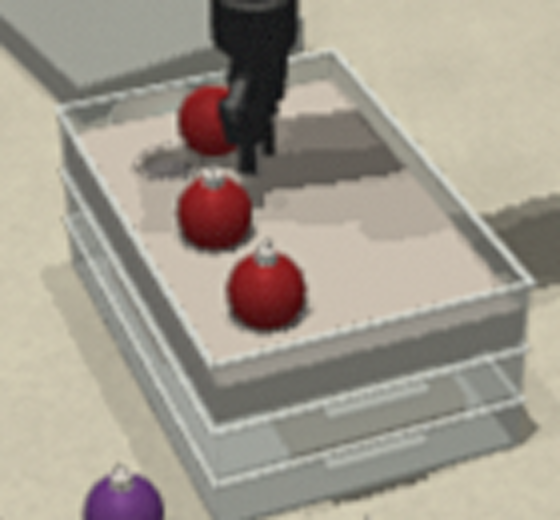

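View pics/e_top.png

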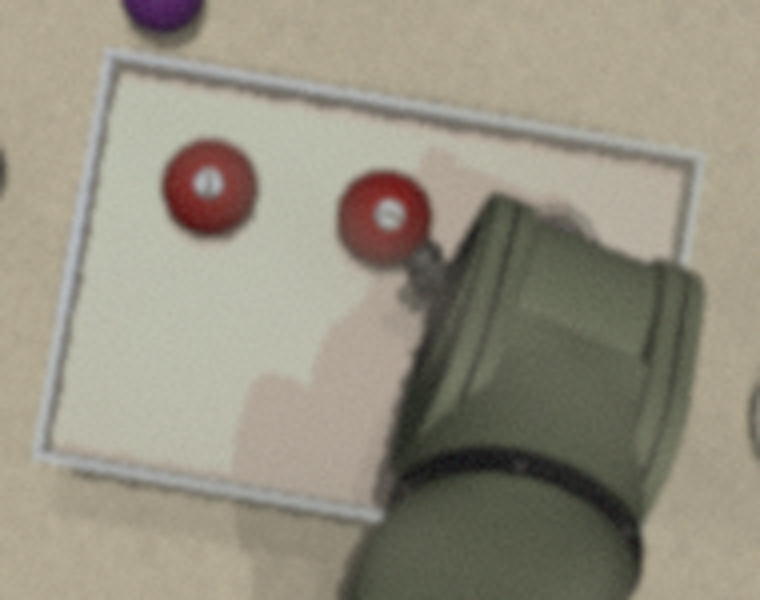

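```bash
cat >> h.py <<'E'
def balls(f,mn=60):
    m=redmask(f);C=cloud(f);k,l,s,c=cv2.connectedComponentsWithStats(m)
    for i in range(1,k):
        if s[i,4]>mn: print(s[i].tolist(),c[i].round(1),*[np.round(x,4) for x in sphfit(C[(l==i)&(f["z_map"]>0)])])
E
python3 - <<'E'
from h import *
balls(load("/tmp/e_scene.npz"))
from plant import ctrl
f=look(ctrl,"wrist","e_w"); balls(f)
E
```

```text
[255, 162, 14, 17, 153] [260.8 170. ] [ 0.5837 -0.1547  0.1799] 0.0191
[255, 185, 18, 17, 230] [263.2 193.3] [ 0.6496 -0.0456  0.1673] 0.0028
[267, 204, 19, 18, 249] [276.2 212.9] [0.6718 0.0729 0.1674] 0.0031
[401, 223, 159, 138, 13471] [482.5 279.5] [ 0.6499 -0.0464  0.1663] 0.0032
[227, 328, 41, 37, 840] [245.2 349.1] [ 0.5828 -0.097   0.1788] 0.0026
[125, 371, 47, 49, 608] [151.5 398.2] [ 0.5278 -0.1513  0.2086] 0.0046
```

View pics/e_w.png

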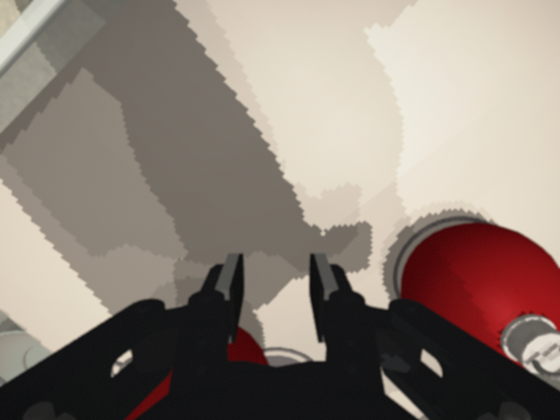

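Run:
```python
from plant import ctrl
from h import *
t0=ctrl.read_time()
p=np.array(ctrl.read_tool_pos())
ctrl.move_l([p[0],p[1],.25],v=.2)
ctrl.move_ptp([.50,.06,.32],[3.14,.3,2.7]); print(ctrl.read_time()-t0)
f=look(ctrl,"scene","g_scene",(140,270,210,350),4);balls(f); f=look(ctrl,"top","g_top",(150,300,220,410),4);balls(f)
f=look(ctrl,"wrist","g_w");balls(f)
```

```text
1.4832999999999998
[256, 159, 16, 17, 212] [264. 167.] [ 0.5707 -0.17    0.178 ] 0.0033
[255, 185, 17, 17, 227] [263.1 193.4] [ 0.6493 -0.0452  0.1672] 0.0032
[268, 204, 18, 18, 248] [276.2 212.9] [0.6718 0.0725 0.1673] 0.0028
[262, 192, 15, 16, 109] [267.5 200.6] [0.673  0.071  0.1686] 0.0013
[308, 194, 19, 13, 105] [317.8 198.6] [ 0.6493 -0.045   0.1686] 0.0016
[359, 223, 16, 12, 116] [366.4 228.3] [ 0.5712 -0.1715  0.1792] 0.0016
[329, 247, 54, 54, 1670] [359.8 269.4] [0.6719 0.0716 0.1666] 0.0253
[82, 264, 64, 59, 2660] [112.1 290.6] [ 0.5717 -0.1715  0.1783] 0.0222
[240, 268, 37, 56, 1401] [258.4 293.3] [ 0.6499 -0.0465  0.1667] 0.0348
```

View pics/g_top.png

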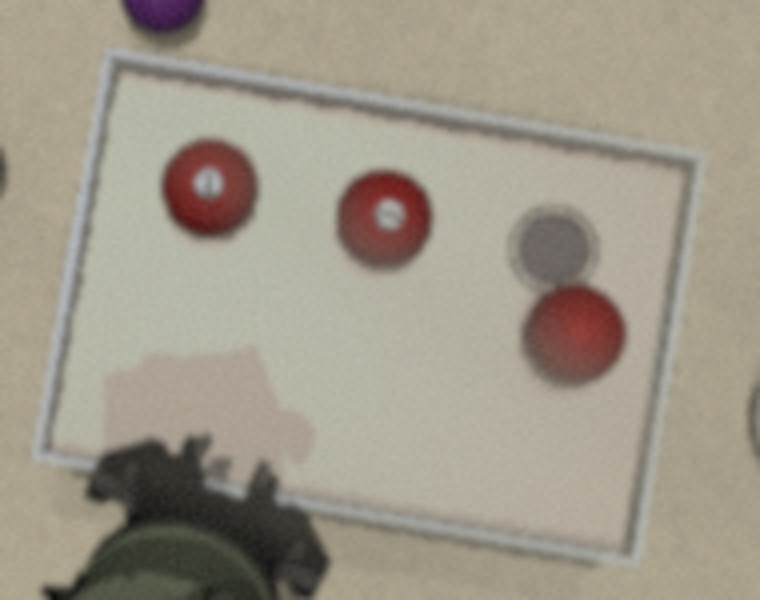

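View pics/g_scene.png

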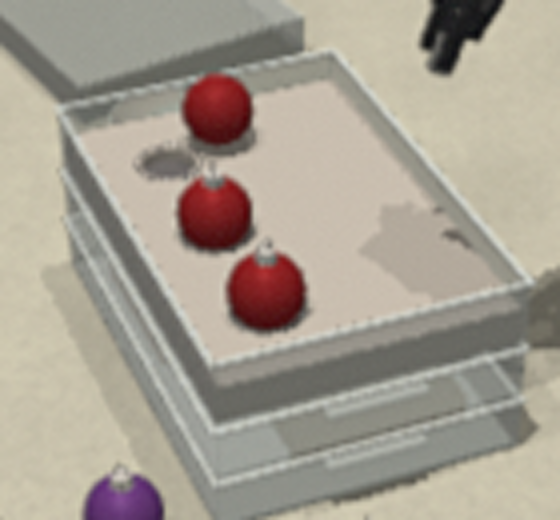

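View pics/g_w.png

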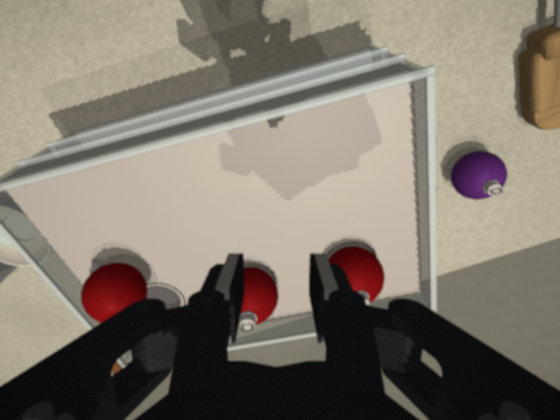

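```bash
cat >> h.py <<'E'
def lookpose(ctrl,b,az,el,d,s):
    K=np.load("/tmp/camtool.npz");t=K["t"];Rc=K["Rc"]
    a=np.radians(az);e=np.radians(el);b=np.array(b)
    C=b+d*np.array([np.cos(e)*np.cos(a),np.cos(e)*np.sin(a),np.sin(e)])
    z=(b-C)/d; x=np.cross(z,[0,0,1]); x/=np.linalg.norm(x); y=np.cross(z,x)
    RT=np.stack([s*x,s*y,z],1)@Rc.T; T=C-RT@t
    eu=R.from_matrix(RT).as_euler('xyz')
    return T.tolist(),eu.tolist(),ctrl.inverse_kinematics(T.tolist(),eu.tolist())
E
python3 - <<'E'
from plant import ctrl
from h import *
t0=ctrl.read_time()
b=[.571,-.1715,.179]
for az,el,d in [(210,50,.3),(200,50,.3),(200,55,.3),(190,55,.3)]:
    T,eu,q=lookpose(ctrl,b,az,el,d,-1)
    if q is not None:
        print(az,np.round(T,3),np.round(q,2))
        ctrl.move_ptp(T,eu);break
print(ctrl.read_time())
f=look(ctrl,"wrist","i_w",(130,300,180,380),4);balls(f)
E
```

```text
210 [ 0.508 -0.208  0.308] [ 0.82  0.54 -0.49  1.72 -0.16  0.69  2.62]
11.7167
[242, 179, 69, 69, 3798] [276.  213.1] [ 0.5712 -0.171   0.1778] 0.0005
[341, 265, 20, 29, 211] [352.4 279.8] [ 0.5868 -0.041   0.1733] 0.036
```

View pics/i_w.png

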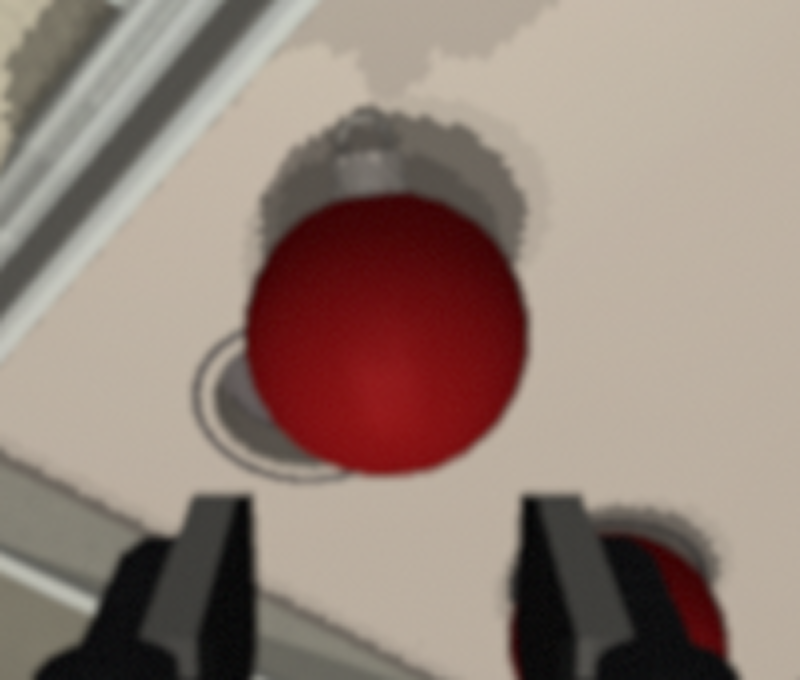

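Run:
```python
from plant import ctrl
from h import *
t0=ctrl.read_time()
S=np.array([.628,-.164]);B=np.array([.5712,-.1715]);d=(S-B)/np.linalg.norm(S-B);az=np.arctan2(d[1],d[0])
O=[np.pi,0,az-np.pi]
s=B-.060*d
ctrl.move_gripper(0.52)
ctrl.move_ptp([*s,.25],O)
print(ctrl.move_l([*s,.165],v=.12,max_force=8),ctrl.read_time()-t0)
print(ctrl.move_l([*(S-.055*d),.165],v=.04,max_force=4),ctrl.read_time()-t0)
f=look(ctrl,"scene","j_scene",(140,270,210,350),4);balls(f)
f=look(ctrl,"wrist","j_w");balls(f)
```

```text
False 1.9916
False 3.6999999999999993
[244, 168, 16, 16, 217] [251.6 175.3] [ 0.6283 -0.1631  0.1667] 0.0031
[255, 185, 17, 17, 226] [263.2 193.4] [ 0.6492 -0.0452  0.1674] 0.0031
[268, 204, 18, 18, 250] [276.3 212.9] [0.6718 0.0728 0.1673] 0.0028
[216, 305, 122, 62, 5471] [276.9 337.9] [ 0.6282 -0.1641  0.1666] 0.0051
[448, 364, 14, 15, 99] [455.3 370.1] [ 0.601  -0.0798  0.1395] 0.0008
[422, 399, 21, 21, 222] [429.3 412.3] [ 0.6441 -0.1105  0.1614] 0.006
```

View pics/j_scene.png

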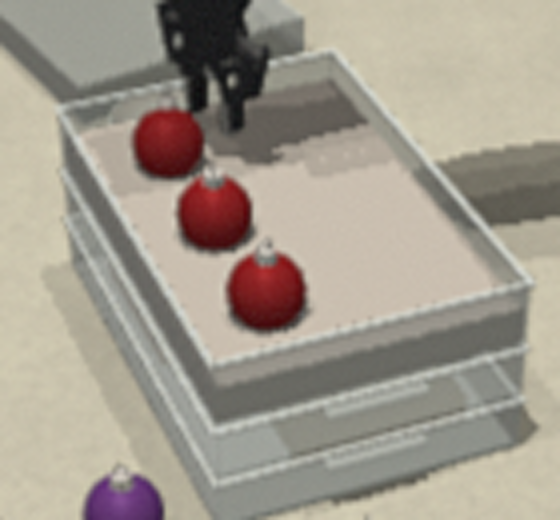

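View pics/j_w.png

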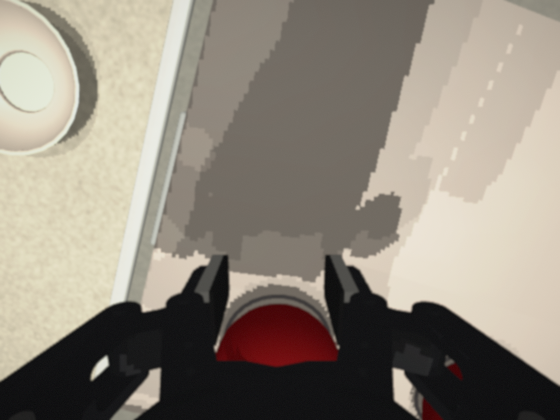

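Run:
```python
from plant import ctrl
from h import *
t0=ctrl.read_time()
p=np.array(ctrl.read_tool_pos()); print(p)
ctrl.move_l([p[0]-.03,p[1],.25],v=.2)
T,eu,q=lookpose(ctrl,[.628,-.164,.19],190,60,.3,-1); print(np.round(T,3),q)
if q is not None: ctrl.move_ptp(T,eu)
print(ctrl.read_time())
f=look(ctrl,"wrist","k_w",(130,300,180,380),4);balls(f)
f=look(ctrl,"top","k_top",(170,260,320,410),6)
f=look(ctrl,"scene","k_scene",(145,205,230,290),9)
```

```text
[ 0.57337076 -0.17125923  0.16503348]
[ 0.579 -0.172  0.329] [ 0.34846729  0.55704681 -0.10104351  1.46307353 -0.06914879  0.89885899
  2.0507293 ]
16.6
[245, 169, 64, 65, 2860] [278.8 200.2] [ 0.6281 -0.164   0.1662] 0.0005
[354, 207, 64, 61, 2706] [384.3 234.1] [ 0.6498 -0.0458  0.1662] 0.0006
[448, 240, 68, 58, 2810] [480.2 266.6] [0.6715 0.0723 0.1662] 0.0007
```

View pics/k_w.png

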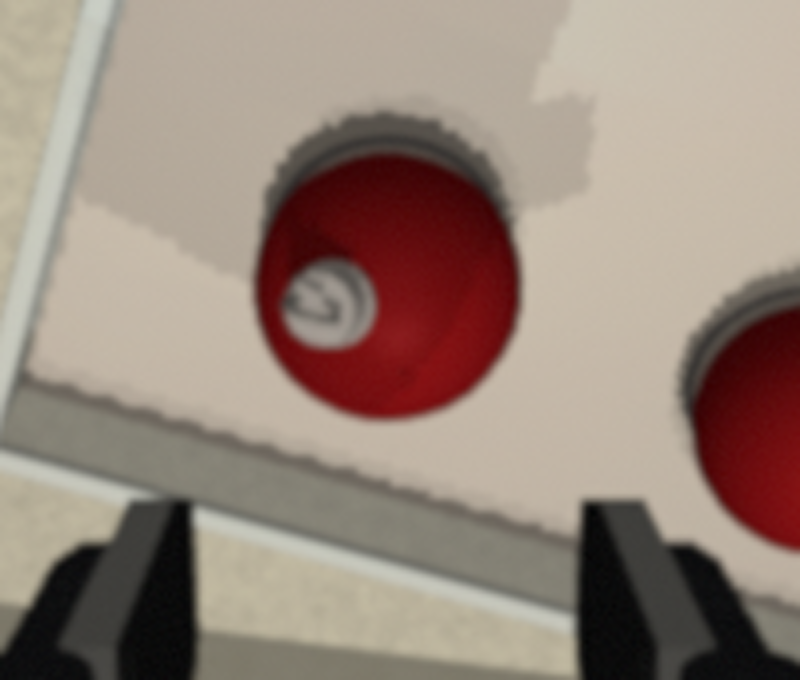

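View pics/k_scene.png

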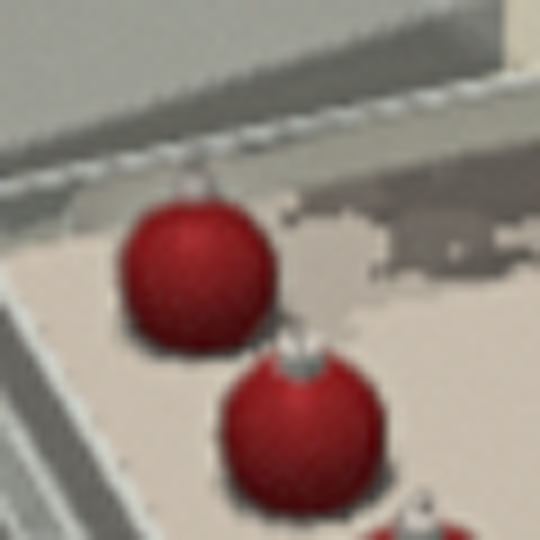

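View pics/k_top.png

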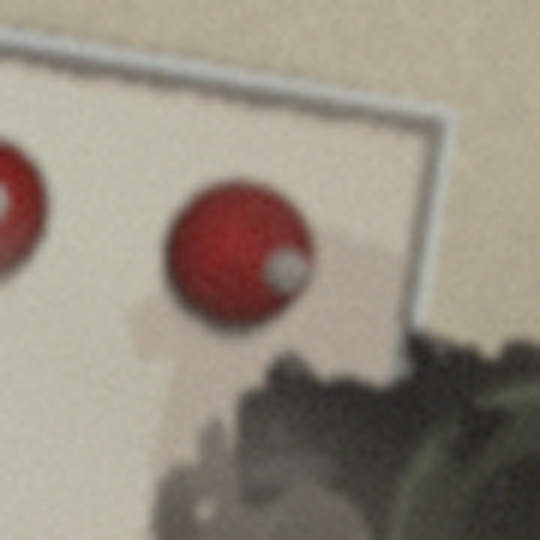

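```bash
cat >> h.py <<'E'
def capdir(f,u,v,c,r=.041):
    e=np.array(f["eye"]);d=ray(f,u,v);d/=np.linalg.norm(d)
    w=e-np.array(c);b=w@d;q=b*b-(w@w-r*r)
    p=w+d*(-b-np.sqrt(max(q,0))); p/=np.linalg.norm(p)
    return p.round(3),"az",np.degrees(np.arctan2(p[1],p[0])).round(1),"tilt",np.degrees(np.arccos(p[2])).round(1)
E
python3 - <<'E'
from plant import ctrl
from h import *
c=[.628,-.164,.1670]
print(capdir(load("/tmp/k_w.npz"),262,206.3,c)); print(capdir(load("/tmp/k_top.npz"),367.6,214.8,c))
for az in (250,260,270):
  for yaw in (az,az-180):
    a=np.radians(az);o=np.array([np.cos(a),np.sin(a)])
    p=np.array(c[:2])+.06*o
    print(az,yaw,ctrl.inverse_kinematics([*p,.19],[np.pi,0,np.radians((yaw+180)%360-180)]))
E
```

```text
(array([-0.31 , -0.369,  0.876]), 'az', np.float64(-130.1), 'tilt', np.float64(28.8))
(array([-0.226, -0.328,  0.917]), 'az', np.float64(-124.6), 'tilt', np.float64(23.5))
250 250 [ 0.57766161  0.93266522 -0.68852536  1.23639677  0.58756944  1.16977175
  2.66006725]
250 70 [ 0.0764182   0.9292805   0.55208204  1.2575359  -0.49439846  1.08766444
  0.32587767]
260 260 [ 0.63764954  1.00134021 -0.90846919  1.18560258  0.76321235  1.28973827
  2.740431  ]
260 80 [ 0.09857734  0.93819014  0.50854275  1.20910746 -0.45518887  1.10443421
  0.45905399]
270 270 [ 0.7129155   1.15752529 -1.34815301  1.13365056  1.10460083  1.55761535
  2.77084434]
270 90 [ 0.11822415  0.94773951  0.46285258  1.16041497 -0.41411614  1.12240547
  0.58985796]
```

Run:
```python
from h import *
f=load("/tmp/k_w.npz")
cv2.imwrite("pics/k_w2.png",cv2.resize(f["frame"][180:300,230:430],None,fx=4,fy=4,interpolation=cv2.INTER_CUBIC)[:,:,::-1])
g=load("/tmp/k_top.npz")
print(capdir(g,317.8,203.3,[.6495,-.0455,.167]))
for c in ([.628,-.164,.167],[.6495,-.0455,.167],[.672,.0722,.167]):
    c=np.array(c)
    print("upright cap would be at", proj(f,c+[0,0,.041]).round(1), proj(g,c+[0,0,.041]).round(1),"ball",proj(f,c).round(1),proj(g,c).round(1))
```

```text
(array([-0.   , -0.056,  0.998]), 'az', np.float64(-90.1), 'tilt', np.float64(3.2))
upright cap would be at [276.8 224.4] [362.6 211.2] ball [276.7 202.2] [359.5 211.8]
upright cap would be at [398.1 262.4] [316.9 203.3] ball [385.4 237.6] [315.5 204.2]
upright cap would be at [502.6 296.2] [271.6 195. ] ball [480.4 269.5] [271.9 196.2]
```

View pics/k_w2.png

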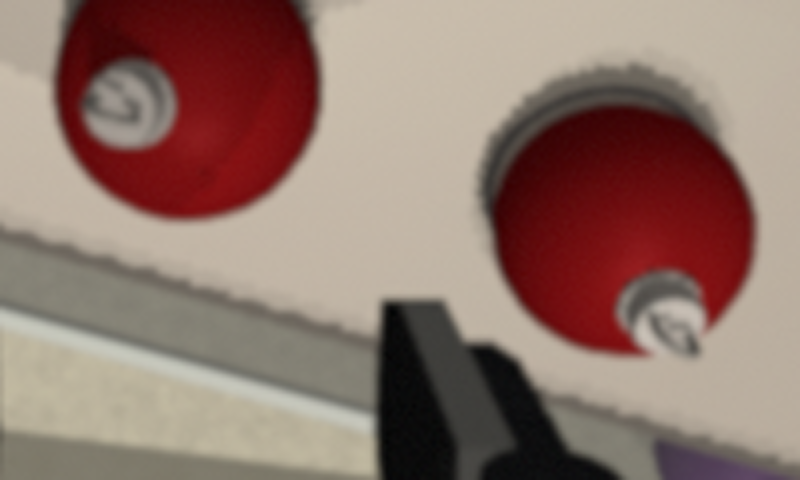

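```bash
cat >> h.py <<'E'
def capush(ctrl,c,az_deg,th0,th1,n,v=.04,mf=3.0,yaw=None):
    """push the cap, leaning toward az, from tilt th0 to th1 (deg)"""
    a=np.radians(az_deg);o=np.array([np.cos(a),np.sin(a)]);c=np.array(c)
    yaw=a+np.pi if yaw is None else np.radians(yaw)
    O=[np.pi,0,(yaw+np.pi)%(2*np.pi)-np.pi]
    def P(th):
        t=np.radians(th);h=.037*np.sin(t)+.0085*np.cos(t);z=.037*np.cos(t)-.0085*np.sin(t)
        return [*(c[:2]+(h+.011)*o),c[2]+z]
    s=P(th0); s2=[s[0]+.012*o[0],s[1]+.012*o[1],s[2]]
    ctrl.move_ptp([s2[0],s2[1],.26],O)
    if ctrl.read_grip_width()>.02: ctrl.move_gripper(0.0)
    hit=ctrl.move_l(s2,v=.1,max_force=5); print("down",hit,ctrl.read_time())
    if hit: return
    for th in np.linspace(th0,th1,n):
        hit=ctrl.move_l(P(th),v=v,max_force=mf)
        print(round(th,1),hit,np.round(ctrl.read_ft_force(),2))
        if hit: break
    p=np.array(ctrl.read_tool_pos()); ctrl.move_l([p[0]+.03*o[0],p[1]+.03*o[1],p[2]+.002],v=.1)
    ctrl.move_l([p[0]+.035*o[0],p[1]+.035*o[1],.26],v=.2); print(ctrl.read_time())
E
python3 - <<'E'
from plant import ctrl
from h import *
capush(ctrl,[.628,-.164,.167],-130,45,0,4)
f=look(ctrl,"scene","m_scene",(145,205,230,290),9);balls(f)
f=look(ctrl,"wrist","m_w")
E
```

```text
down False 19.975
45.0 False [-1.05 -0.62 -0.63]
30.0 False [-0.46  0.1  -0.1 ]
15.0 False [-0.36 -0.43  0.23]
0.0 False [ 0.2  -0.25 -0.12]
22.5
[244, 168, 16, 16, 205] [251.6 175.7] [ 0.6283 -0.1637  0.167 ] 0.0037
[255, 185, 17, 17, 226] [263.2 193.4] [ 0.6499 -0.0446  0.1661] 0.0029
[267, 204, 19, 18, 250] [276.2 212.9] [0.6713 0.0728 0.1678] 0.0028
```

View pics/m_scene.png

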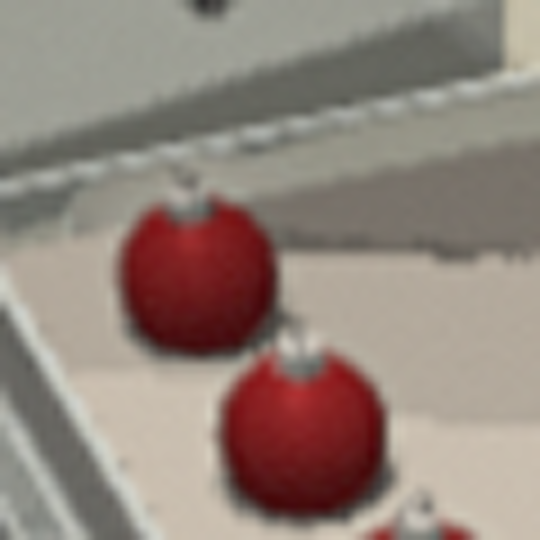

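View pics/m_w.png

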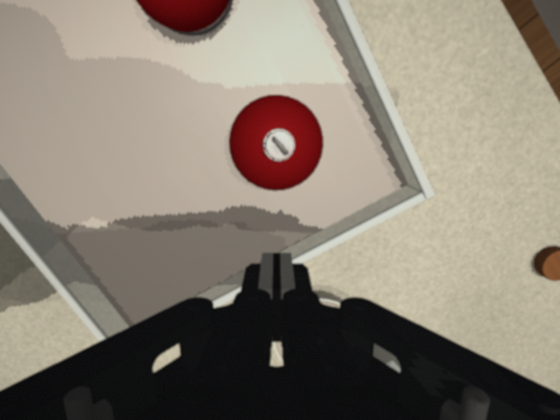

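Good: the cap end disc now sits near the ball's middle in the wrist view, at about (279,145). I'll measure its direction from two views.

Run:
```python
from plant import ctrl
from h import *
f=load("/tmp/m_w.npz"); balls(f)
hsv=cv2.cvtColor(f["frame"],cv2.COLOR_RGB2HSV); sub=((hsv[...,1]<90)&(hsv[...,2]>110)).astype(np.uint8)
m=np.zeros_like(sub);cv2.circle(m,(277,143),38,1,-1);m&=sub
k,l,s,c=cv2.connectedComponentsWithStats(m)
for i in range(1,k): print(s[i],c[i])
i=1+np.argmax(s[1:,4]); C=[.628,-.164,.167]
print(capdir(f,*c[i],C), "upright:",proj(f,np.array(C)+[0,0,.041]).round(1))
cv2.imwrite("pics/m_w2.png",cv2.resize(f["frame"][85:205,217:337],None,fx=5,fy=5,interpolation=cv2.INTER_CUBIC)[:,:,::-1])
T,eu,q=lookpose(ctrl,[.628,-.164,.19],170,55,.3,-1)
print(q)
if q is not None: ctrl.move_ptp(T,eu)
g=look(ctrl,"wrist","n_w",(150,300,200,400),4); balls(g); print("upright",proj(g,np.array(C)+[0,0,.041]).round(1),proj(g,np.array([.6497,-.0457,.208])).round(1),ctrl.read_time())
```

```text
[138, 0, 91, 32, 2016] [184.4  12.3] [ 0.6496 -0.0464  0.1664] 0.0005
[230, 96, 92, 93, 5772] [275.2 141.8] [ 0.6276 -0.1647  0.1662] 0.0005
[263 128  32  34 819] [278.42368742 144.32844933]
(array([0.059, 0.007, 0.998]), 'az', np.float64(6.6), 'tilt', np.float64(3.4)) upright: [275.5 147.5]
[ 0.15034156  0.4861525   0.11276789  1.66659451 -0.12422788  0.65782617
  1.72286601]
[244, 167, 65, 64, 2959] [275.9 196.2] [ 0.6283 -0.1642  0.1664] 0.0005
[365, 168, 71, 65, 3157] [399.  197.2] [ 0.65   -0.046   0.1663] 0.0006
[484, 168, 76, 66, 3689] [521.1 198.6] [0.6716 0.0721 0.1663] 0.0007
upright [276.5 225.8] [414.7 226.4] 24.2333
```

View pics/m_w2.png

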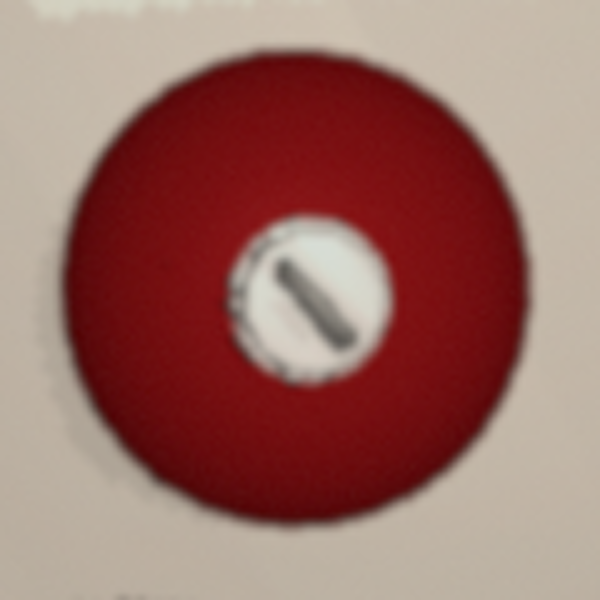

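View pics/n_w.png

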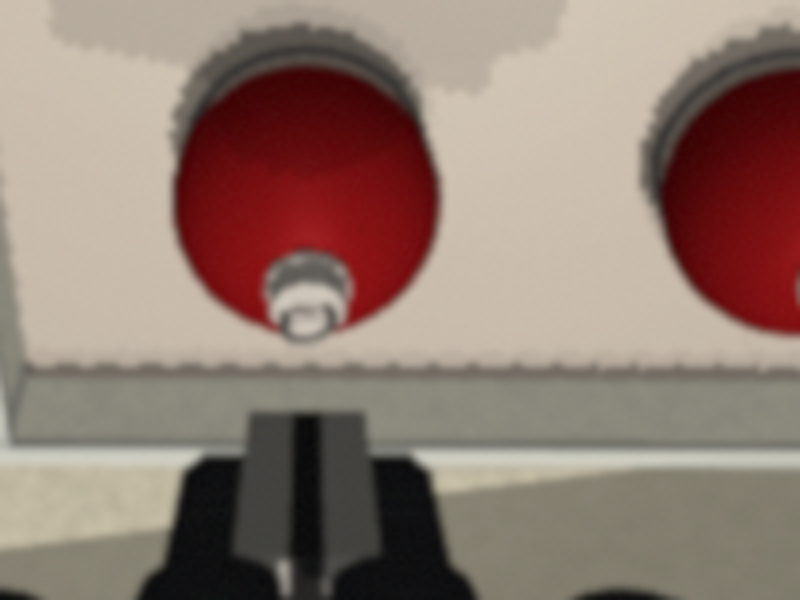

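Run:
```python
from plant import ctrl
from h import *
print(capdir(load("/tmp/n_w.npz"),277,226.5,[.628,-.164,.167]))
ctrl.hold(0.5)
g=look(ctrl,"wrist","o_w",(150,300,200,400),4); balls(g)
print(np.abs(g["frame"].astype(int)-load("/tmp/n_w.npz")["frame"])[150:250,230:320].mean())
ctrl.job_done(); print(ctrl.read_time())
```

```text
(array([0.02 , 0.008, 1.   ]), 'az', np.float64(20.5), 'tilt', np.float64(1.3))
[244, 167, 65, 64, 2950] [275.8 196. ] [ 0.6283 -0.1642  0.1664] 0.0005
[365, 168, 70, 65, 3145] [398.7 197.1] [ 0.65   -0.046   0.1663] 0.0006
[484, 168, 76, 66, 3700] [520.9 198.6] [0.6716 0.0721 0.1662] 0.0007
1.9926296296296295
the job is handed in; nothing more can be done
the job is handed in; nothing more can be done
```

The bauble is in the empty seat with its cap up, and I handed the job in at about 25 s of the 72 s allowed. No verdict is reported, so this rests on my own last checks.

**What I did:** I nudged the bauble across the deck with the two fingers part-open as a fork. On the first push it slipped out sideways and stopped about 57 mm from the seat. A second push with a wider fork rolled it in. I then pushed its tilted cap upright with the side of the closed fingers. It was never gripped or lifted. The tool-force readings I took, at the end of most moves, were about 1.4 N at most; I did not log forces during the moves.

**Last checks:**
- **Position:** the bauble's centre is at (0.628, -0.164), within about 1 mm of the seat axis. Its height matches the other two baubles.
- **Cap:** it leans 1.3° from vertical in the last wrist view and 3.4° in an earlier one. The limit is 11°.
- **At rest:** a second picture half a second later showed no movement.
- **Other baubles:** both are within about 1 mm of their starting positions. I did not measure their tilt at the end.
- **Robot:** the arm was clear of everything at hand-in.

**Disagreement and gaps:** before the cap was straightened, the top camera gave a tilt 5–8° less than the wrist camera. I used the wrist camera because it matched the known-upright middle bauble. I did not measure the dish, shoe tree or hanger again, but the arm never worked near them.

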